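Lay the power supply into its mounting frame

ROBOT

A 6-joint arm with a two-finger parallel gripper is mounted at the origin on the work surface. World frame = base frame: x ahead of the robot, y to its left, z up, the work surface at z = 0. Lengths are in mm, angles in rad, forces in N, time in s.
With the tool pointing down it reaches from about 350 to 975 mm from the base axis. Payload 4.9 kg.
Tool frame: the origin (TCP) lies on the front face of the gripper's body, between the roots of the fingers; the fingertips stand 73 mm ahead of it and the grasp point (between the pads) lies 54 mm ahead of it; z points along the fingers, y is the line along which they close (so a half turn about z gives the same grasp; the last joint's range is limited). The gripper opens to 85 mm and grips with 20 to 120 N. Pads are 22 mm wide; open, the fingers measure 114 mm over their backs; the gripper's body (76 mm by 85 mm) begins 54 mm behind the grasp point. The pads swing forward as they close: fully open they stand 13 mm farther back than shut.
Start: joints at [-1.274, 0.053, 1.613, -0, 1.476, -0.119], TCP at [252.444, -571.729, 303.904] pointing down, gripper open.
Joint ranges: [-3.01, 3.01], [-1.01, 2.22], [0.06, 2.58], [-1.02, 4.17], [0.09, 2.62], [-3.14, 3.14]. Speed limits (rad/s): [2.57, 2.57, 3.14, 3.14, 3.14, 3.14].

INTERFACE

Orientations are given as a rotation vector (axis times angle).
In Python, from station import manip, read_camera, camera_params, ticket gives the robot as it stands.
- The arm moves only by the tool servo_tool, never from a script. Its argument "increments" is a list of rows, each a list of 4 numbers: the shift along the tool's x, y, z normalised to -1 to 1, where 1 is 0.03 m, then the turn about the tool's z normalised to -1 to 1, where 1 is 90 degrees. In form: [[dx, dy, dz, spin], ...]. A call has 1 to 20 rows; each row shifts and turns the commanded pose from where the row before left it, along the tool's axes as they then stand; what a row does not reach is not made up. A row lasts 1/12 s, in which the tool goes at most 41.7 mm and 7.16 degrees, less where a joint would pass 70% of its speed; a pose out of reach is approached as far as the arm can. A call with a number of a shift or a turn outside -1 to 1 is refused whole. A call with a gripper value outside its range is refused whole. "fingers" is the opening, from 0 (shut) to 1 (fully open), set as the call begins (left out, the last holds). The fingers move at their own pace and stop on an object; "force" is the grip in N (left out, the last holds). Time passes only in rows, so rows that do not move let the fingers close. It gives the time, the measured TCP pose, the force, the opening and the grip force at its end, in the units of the state.
- manip.read_state(): the state, without advancing time (a new reading comes with each control period).
- read_camera(name): name is "side" or "top" or "wrist"; returns the picture (400x640x3 uint8, blue, green, red); there is no depth.
- camera_params(name): a dict with "fx", "fy", "cx", "cy" (pixels), "k1" (the pictures are not rectified: a ray, as slopes to the right and down, at radius r is drawn at 1 + k1 r^2 times it, then the intrinsics apply), "extrinsics" (4x4, takes a point from camera to world coordinates). Camera axes: x right, y down, z forward; pixel columns grow to the right and rows downward; lengths in mm; the calibration is good to about 2 mm. A picture is of the moment at which its call begins: read the wrist's pose just before it. camera_params takes no time and is no camera call; for the wrist camera it gives the pose at the moment of the call.
- ticket.close_job(): hands the job in; it is judged then, once.
The state is a dict: "clock": time; "joint_positions": joint angles; "joint_velocities": joint speeds; "joint_efforts": joint torques, N m; "position": TCP position; "eef_rot": TCP orientation; "force": force on the tool from outside, world axes, zero at the start; "ft_torque": the same for the moment, N m; "gripper_width": finger opening in mm; "gripper_force": force on a finger pad.
Only numpy, scipy, OpenCV 4.12 (cv2) and the standard library are available. Lean on these libraries where they do the work, as an engineer would, in place of code of your own. Each camera call takes 0.05 s, during which the arm holds its last target. There are 200 camera calls.

TASK

Take the silver power supply out of the upright rack and fit it into the mounting frame: first rest its lower (heel) edge on the two rails against the yellow heel stop while it is still tilted up, then pivot it down until it lies flat on both rails, label side up, between the side guides and with its heel fully home against the stop. Lower it under control, do not let it drop, let go of it, and leave the blue module, the battery and the fan where they are.

Things in the scene. Friction and masses are not known exactly. Their poses are not given: they have to be found in the camera images.
- psu_center (a point): Centre of the silver power supply, a loose plain box 160 x 120 x 24 mm, 0.6 to 0.95 kg. x: along the 160 mm from the front end (black band 22 mm wide) to the heel end; y: the 120 mm; z: the 24 mm, out of the label side (yellow plate, vent slots). Starts upright in either rack slot, black end up, label side towards the robot, underside away from it.
- psu_heel (a point): Middle of the power supply's heel edge, between its underside and its heel end (80 mm along +x, 12 mm along -z from the centre). Same axes. When fitted, +z points up.
- psu_front (a point): Middle of its free edge, between its underside and its black front end (80 mm along -x, 12 mm along -z from the centre). Same axes. When fitted, the free end overhangs the rails by 45 mm, with only the bench 55 mm beneath, so a fingertip fits under it.
- psu: The power supply itself, origin at the centre of its 160 x 120 mm underside, same axes as its points.
- frame: Mounting frame, fixed, origin on the bench, x pointing towards the robot within 20 degrees, so its heel is nearest the robot, z up. Two black rails 22 mm wide at y = +-40 mm, x = -35 to +80 mm, tops 55 mm up. Two side guides near the heel: inner faces at y = +-66 mm, x = 25 to 80 mm, 16 mm above the rails. A fitted supply lies at x = -80 to +80 mm.
- heel_stop (a point): Middle of the yellow heel stop's face at rail-top level (frame x = +80 mm, y = 0, 55 mm up): where the heel edge belongs. The stop is 142 mm wide and rises only 6 mm above the rails, so a box tilted up by less than about 70 degrees pivots over it. Frame axes.
- rack: Upright rack, fixed; origin under its centre, x pointing towards the robot within 20 degrees. Base 190 x 120 x 8 mm; two slots centred at x = -45 and +45 mm, each 29 mm wide between two blue plates 4 mm thick and 100 mm wide (y), tops 63 mm above the bench. Both modules stand on the base, 8 mm up.
- spare_center (a point): Centre of the blue spare module, 130 x 100 x 24 mm, 0.6 kg, loose, standing upright in the other slot (axes as for the power supply). To be left there.
- battery: Grey battery with black top, 65 x 150 x 97 mm, 2.2 kg, loose; origin under its centre. Leave alone.
- fan: Black square cooling fan, 60 x 60 x 25 mm, loose, lying flat; origin under its centre. Leave alone.

How it is judged (in metres and radians):
On the way:
1. the heel edge rests on the rails near the heel stop (within 15 mm) while the power supply is tilted up by 0.35 to 1.3 rad (z of psu_heel in the frame of heel_stop below 0.004 m and x of psu_heel in the frame of heel_stop between -0.015 and 0.005 m and contact force between psu and frame above 0.5 N and angle between psu_center's own z axis and vertical between 0.35 and 1.3 rad), for 0.2 s.
At the end, for the whole second after the job is handed in: The power supply lies flat (within 0.03 rad) and label up on both rails between the guides (within 10 mm of the middle, square within 0.08 rad), its heel edge within 4 mm of the heel stop, at rest and released (angle between psu_center's own z axis and vertical below 0.03 rad and x of psu_heel in the frame of heel_stop between -0.004 and 0.004 m and y of psu_center in the frame of frame between -0.01 and 0.01 m and z of psu_heel in the frame of heel_stop between -0.004 and 0.003 m and angle between the x axis of psu_center and the x axis of heel_stop, either way round below 0.08 rad and linear speed of psu below 0.02 m/s); the robot touches nothing.
It fails at once if the power supply is dropped into the frame: down at the rails it turns faster than 3 rad/s or falls faster than 0.5 m/s (horizontal distance between psu_center and frame below 0.15 m and ((z of psu_heel in the frame of heel_stop below 0.015 m and angular speed of psu above 3 rad/s) or (z of psu_center in the frame of heel_stop below 0.04 m and linear speed of psu above 0.5 m/s))).
It fails at once if the blue module is moved more than 25 mm (distance of spare_center from where it was at the start of the episode above 0.025 m).
It fails at once if the battery or the fan is moved more than 25 mm (distance of any of battery, fan from where it was at the start of the episode above 0.025 m).
It also fails if it takes over 72 s, if anything falls off the work surface, if the arm or the gripper's body presses on something with over 40 N, if the wrist force passes 120 N, or if a joint passes its speed limit or range.

## Working session

There is one attempt and no reset: what is moved stays moved. The work goes in short steps, Python scripts to look and compute and a tool call to move; the robot and the scene stay as the last step left them, time stands still between calls to the robot, and variables do not carry over. Pictures are saved under pics/ and viewed, at most 10 in all, crops included, and the job is handed in when it is done.

Besides the shell and the picture viewer there is one more tool, called as name(argument=value, ...), one argument or row to a line, values as JSON. servo_tool: Moves the arm, as the interface text tells. Its arguments: {"type":"object","properties":{"increments":{"type":"array"},"fingers":{"type":"number"},"force":{"type":"number"}},"required":["increments"]}

```bash
mkdir -p pics; cat > h.py <<'E'
import numpy as np, cv2
from station import manip, read_camera, camera_params, ticket
from scipy.spatial.transform import Rotation as R
def ray(name,u,v,p=None):
    p=p or camera_params(name); E=np.array(p["extrinsics"]); 
    d=np.array([(u-p["cx"])/p["fx"],(v-p["cy"])/p["fy"]]); s=d.copy()
    for _ in range(20): s=d/(1+p["k1"]*(s@s))
    return E[:3,3],E[:3,:3]@np.array([s[0],s[1],1.])
def onz(name,u,v,z,p=None):
    o,d=ray(name,u,v,p); return o+d*(z-o[2])/d[2]
def proj(name,X,p=None):
    p=p or camera_params(name); E=np.array(p["extrinsics"]); c=E[:3,:3].T@(np.array(X)-E[:3,3]); s=c[:2]/c[2]; s=s*(1+p["k1"]*(s@s))
    return np.array([p["fx"]*s[0]+p["cx"],p["fy"]*s[1]+p["cy"]])
def snap(name,fn):
    im=read_camera(name); cv2.imwrite('pics/'+fn,im); return im
E
python3 - <<'E'
from h import *
for n in("side","top"):
    snap(n,n+"0.png"); p=camera_params(n); E=np.array(p["extrinsics"]); print(n,p["fx"],p["k1"],E.round(2).tolist())
s=manip.read_state(); print(s); print(R.from_rotvec(s["eef_rot"]).as_matrix().round(3))
E
```

```text
side 457.319344059798 -0.0547272592760451 [[-0.88, -0.26, 0.41, 196.54], [-0.48, 0.51, -0.71, 655.84], [-0.02, -0.82, -0.57, 631.24], [0.0, 0.0, 0.0, 1.0]]
top 365.83873136600505 -0.03721601544918169 [[-0.0, -0.99, 0.13, 434.95], [-1.0, 0.01, 0.01, 19.21], [-0.01, -0.13, -0.99, 873.7], [0.0, 0.0, 0.0, 1.0]]
{'clock': 0.1, 'joint_positions': array([-1.27399228e+00,  5.33180344e-02,  1.61418278e+00,  2.13964093e-05,
        1.47599972e+00, -1.19047505e-01]), 'joint_velocities': array([-0.00114935, -0.00071638, -0.00100701, -0.00024008,  0.00291159,
       -0.00076897]), 'joint_efforts': array([ 1.55623879e-04, -3.94904959e+01, -3.71361530e+01, -1.06475354e-04,
        3.88557572e-03, -4.63481754e-06]), 'position': array([ 252.32930325, -571.32234227,  302.75338444]), 'eef_rot': array([-3.07206592e+00, -6.48125651e-01,  2.32543144e-04]), 'force': array([-0.00922837, -0.0701924 , -0.31975269]), 'ft_torque': array([-0.01744985,  0.00639058,  0.02410296]), 'gripper_force': 0.0, 'gripper_width': 85.22524218121985}
[[ 0.915  0.404 -0.001]
 [ 0.404 -0.915  0.002]
 [ 0.    -0.002 -1.   ]]
```

```bash
ls
```

```text
h.py
pics
```

View pics/top0.png

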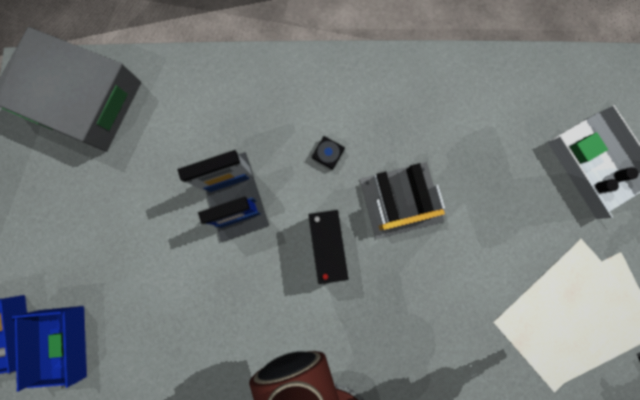

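View pics/side0.png

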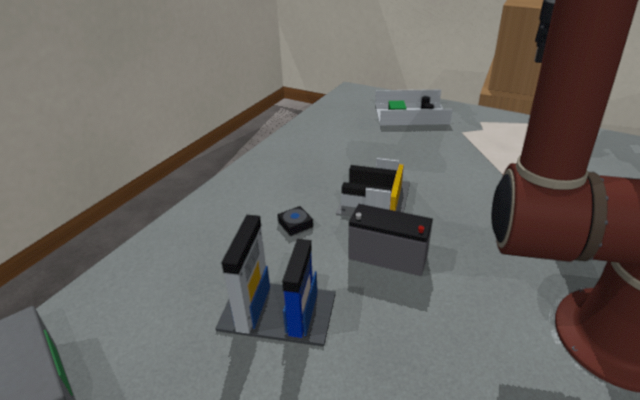

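```bash
python3 - <<'E'
import cv2,numpy as np
im=cv2.imread('pics/top0.png')
a=cv2.resize(im[140:250,170:275],None,fx=5,fy=5,interpolation=cv2.INTER_CUBIC)[:,:400]
a=cv2.resize(im[143:243,172:272],(400,400),interpolation=cv2.INTER_CUBIC)
b=cv2.resize(im[145:245,355:455],(400,400),interpolation=cv2.INTER_CUBIC)
cv2.imwrite('pics/c0.png',np.hstack([a,b]))
E
```

```text
(no output)
```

View pics/c0.png

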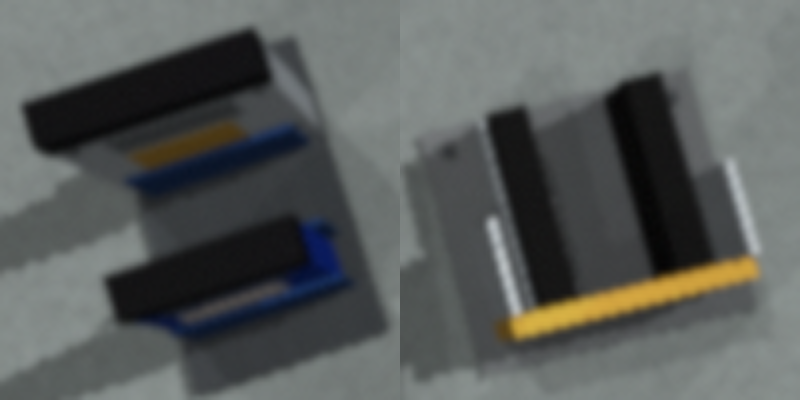

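```bash
python3 - <<'E'
from h import *
im=cv2.imread('pics/top0.png'); p=camera_params("top")
P=lambda u,v,z:onz("top",u,v,z,p)
a,b=P(177.5,168.75,168),P(235.75,149.75,168); print("psu far edge",a.round(1),b.round(1),np.linalg.norm(a-b), np.degrees(np.arctan2(*(a-b)[:2])))
hsv=cv2.cvtColor(im,cv2.COLOR_BGR2HSV); m=cv2.inRange(hsv,(15,120,90),(35,255,255)); m[:,:355]=0;m[:,460:]=0
ys,xs=np.nonzero(m); print(xs.min(),xs.max(),ys.min(),ys.max())
r=cv2.minAreaRect(np.c_[xs,ys].astype(np.float32)); q=cv2.boxPoints(r); print(q)
for u in q: print(P(*u,61).round(1))
# rail inner/outer & guide from crop
for n,u,v,z in [("railL far-left",488,112,55),("railL far-right",525,108,55),("railR far-right",662,75,55),("railL near-left",535,305,55),("railR near right",715,262,55),("guideL inner near",518,318,71),("guideL far",492,216,71),("guideR near",757,252,71),("guideR far",731,160,71)]:
    print(n,P(355+(u-400)/4,145+v/4,z).round(1))
# side view yellow
im=cv2.imread('pics/side0.png'); hsv=cv2.cvtColor(im,cv2.COLOR_BGR2HSV); m=cv2.inRange(hsv,(15,120,90),(35,255,255)); m[:,:340]=0;m[:,420:]=0
ys,xs=np.nonzero(m); q=cv2.boxPoints(cv2.minAreaRect(np.c_[xs,ys].astype(np.float32))); print(q)
E
```

```text
psu far edge [579.  294.4 168. ] [616.5 179.4 168. ] 120.97861762057786 -18.073290875832203
381 443 209 229
[[380.1176  223.4706 ]
 [442.47058 207.88237]
 [444.1176  214.4706 ]
 [381.76465 230.05882]]
[ 474.4 -121.    61. ]
[ 508.3 -261.6   61. ]
[ 493.5 -264.6   61. ]
[ 459.8 -124.3   61. ]
railL far-left [ 589.3 -118.1   55. ]
railL far-right [ 591.5 -139.2   55. ]
railR far-right [ 610.3 -218.3   55. ]
railL near-left [ 479.5 -141.5   55. ]
railR near right [ 503.  -243.7   55. ]
guideL inner near [ 471.6 -128.8   71. ]
guideL far [ 527.9 -116.    71. ]
guideR near [ 507.1 -262.1   71. ]
guideR far [ 558.5 -250.1   71. ]
[[386.7761  208.58546]
 [397.11008 163.11592]
 [405.10617 164.93321]
 [394.7722  210.40276]]
```

servo_tool(
  increments=[
    [0,0,0,-0.078],
    [0,0,0,-0.078],
    [0,0,0,-0.078],
    [0,0,0,-0.078],
    [0,0,0,-0.078],
    [0,0,0,-0.078],
    [0,0,0,-0.078],
    [0,0,0,-0.078],
    [0,0,0,-0.078],
    [0,0,0,-0.078],
    [0,0,0,-0.078],
    [0,0,0,-0.078],
    [0.95,0.8,0,0],
    [0.95,0.8,0,0],
    [0.95,0.8,0,0],
    [0.95,0.8,0,0],
    [0.95,0.8,0,0],
    [0.95,0.8,0,0],
    [0.95,0.8,0,0],
    [0.95,0.8,0,0],
  ],
  fingers=1,
)

```text
clock: 1.77
position: [364.4, -293.6, 303.4]
eef_rot: [-1.846, -2.542, -0.0]
force: [0.4, 0.0, -0.7]
gripper_width: 85.4
gripper_force: 0.0
```

servo_tool(
  increments=[
    [0.95,0.8,0,0],
    [0.95,0.8,0,0],
    [0.95,0.8,0,0],
    [0.95,0.8,0,0],
    [0.95,0.8,0,0],
    [0.95,0.8,0,0],
    [0.95,0.8,0,0],
    [0.95,0.8,0,0],
    [0.95,0.8,0,0],
    [0.95,0.8,0,0],
    [0.95,0.8,0,0],
    [0.95,0.8,0,0],
    [0.95,0.8,0,0],
    [0.5,0.5,0,0],
    [0,0,0,0],
    [0,0,0,0],
  ],
)

```text
clock: 3.1
position: [555.4, 173.2, 303.0]
eef_rot: [-1.842, -2.544, 0.002]
force: [-0.1, -0.8, 0.2]
gripper_width: 85.2
gripper_force: 0.0
```

```bash
cat >> h.py <<'E'
def go(x,y,ydeg,n=None):
    "shift needed along tool axes (mm) and world yaw error of tool y (deg)"
    s=manip.read_state(); M=R.from_rotvec(s["eef_rot"]).as_matrix(); p=s["position"]
    d=M.T@np.array([x-p[0],y-p[1],0]); yaw=np.degrees(np.arctan2(M[1,1],M[0,1]))
    print("t",round(s["clock"],2),"pos",p.round(1),"yaw",round(yaw,2),"shift x,y mm",d[:2].round(1),"spin cmd total",round(-(ydeg-yaw)/90,4),"F",s["force"].round(1),"w",round(s["gripper_width"],1))
E
python3 - <<'E'
from h import *
go(586.3,233.2,18.07)
p=camera_params("wrist"); print(np.array(p["extrinsics"]).round(2)); snap("wrist","w1.png")
E
```

```text
t 3.1 pos [555.4 173.2 303. ] yaw 18.18 shift x,y mm [47.3 48. ] spin cmd total 0.0012 F [-0.1 -0.8  0.2] w 85.2
[[ 9.5000e-01  3.0000e-01  9.0000e-02  5.3095e+02]
 [ 3.1000e-01 -9.1000e-01 -2.8000e-01  2.4540e+02]
 [-0.0000e+00  3.0000e-01 -9.6000e-01  3.7346e+02]
 [ 0.0000e+00  0.0000e+00  0.0000e+00  1.0000e+00]]
```

View pics/w1.png

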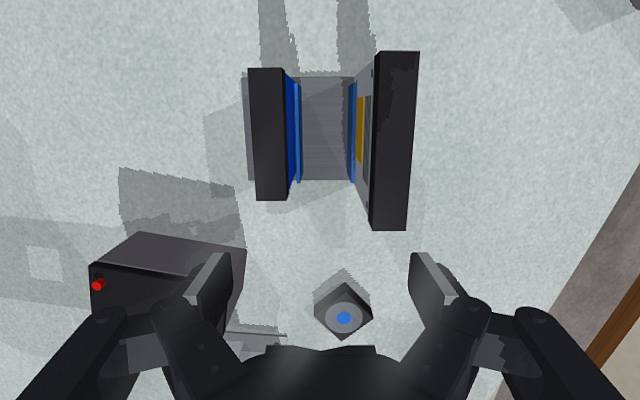

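```bash
python3 - <<'E'
from h import *
q=[onz("wrist",u,v,168) for u,v in [(377,52),(419,51),(406,231),(369,230)]]
for a in q: print(a.round(1))
c=np.mean(q,0); print(c.round(1)); d=q[0]-q[3]+q[1]-q[2]; ang=np.degrees(np.arctan2(-d[0],d[1])); print(ang); go(c[0],c[1],ang)
E
```

```text
[554.2 285.8 168. ]
[578.9 294.8 168. ]
[617.9 180.  168. ]
[591.7 172.3 168. ]
[585.7 233.2 168. ]
18.528184199274126
t 3.15 pos [555.3 172.4 303.2] yaw 18.1 shift x,y mm [48.4 47.8] spin cmd total -0.0048 F [-0.1  0.6  0.8] w 85.5
```

servo_tool(
  increments=[
    [0.8,0.8,0,0],
    [0.8,0.8,0,0],
    [0,0,0,-0.005],
    [0,0,0,0],
    [0,0,0.65,0],
    [0,0,0.65,0],
    [0,0,0.65,0],
    [0,0,0.65,0],
    [0,0,0.65,0],
    [0,0,0,0],
  ],
)

```text
clock: 3.98
position: [583.6, 230.4, 201.5]
eef_rot: [-1.835, -2.544, 0.011]
force: [-1.2, -0.1, -0.9]
gripper_width: 85.3
gripper_force: 0.0
```

servo_tool(
  increments=[
    [0,0,0,0],
    [0,0,0,0],
    [0,0,0,0],
    [0,0,0,0],
    [0,0,0,0],
    [0,0,0,0],
    [0,0,0,0],
    [0,0,0,0],
    [0,0,0,0],
    [0,0,0,0],
  ],
  fingers=0,
  force=70,
)

```text
clock: 4.82
position: [587.3, 233.2, 208.1]
eef_rot: [1.834, 2.548, 0.003]
force: [-0.3, 0.0, 5.7]
gripper_width: 23.3
gripper_force: 70.8
```

```bash
python3 -c "
from h import *
go(585.7,233.2,18.5); print(manip.read_state()['position'])"
```

```text
t 4.82 pos [587.3 233.2 208.1] yaw 18.52 shift x,y mm [ 0.5 -1.5] spin cmd total 0.0002 F [-0.3  0.   5.7] w 23.3
[587.27370858 233.17331224 208.10485742]
```

servo_tool(
  increments=[
    [0,0,-0.5,0],
    [0,0,-0.5,0],
    [0,0,-0.5,0],
    [0,0,-0.5,0],
    [0,0,-0.5,0],
    [0,0,-0.5,0],
    [0,0,-0.5,0],
    [0,0,-0.5,0],
    [0,0,-0.5,0],
    [0,0,0,0],
    [0,0,0,0.061],
  ],
  force=90,
)

```text
clock: 5.73
position: [586.9, 233.1, 343.5]
eef_rot: [1.956, 2.456, 0.004]
force: [0.2, 0.3, -8.2]
gripper_width: 23.0
gripper_force: 90.3
```

servo_tool(
  increments=[
    [-0.5,-0.2,0,0],
    [-0.9,-0.35,0,0],
    [-0.9,-0.35,0,0],
    [-0.9,-0.35,0,0],
    [-0.9,-0.35,0,0],
    [-0.9,-0.35,0,0],
    [-0.9,-0.35,0,0],
    [-0.9,-0.35,0,0],
    [-0.9,-0.35,0,0],
    [-0.9,-0.35,0,0],
    [-0.9,-0.35,0,0],
    [-0.9,-0.35,0,0],
    [-0.9,-0.35,0,0],
    [-0.9,-0.35,0,0],
    [-0.9,-0.35,0,0],
    [-0.9,-0.35,0,0],
    [-0.9,-0.3,0,0],
    [-0.7,-0.2,0,0],
    [0,0,0,0],
    [0,0,0,0],
  ],
)

```text
clock: 7.4
position: [517.1, -264.3, 340.5]
eef_rot: [-1.956, -2.456, -0.0]
force: [0.1, 0.6, -6.8]
gripper_width: 22.9
gripper_force: 90.3
```

```bash
python3 - <<'E'
from h import *
go(502.9,-190.6,13)
p=camera_params("wrist"); import json; json.dump({k:(v if np.isscalar(v) else np.array(v).tolist()) for k,v in p.items()},open('w2.json','w')); snap("wrist","w2.png")
E
```

```text
t 7.4 pos [ 517.1 -264.3  340.5] yaw 12.92 shift x,y mm [75.   2.6] spin cmd total -0.0009 F [ 0.1  0.6 -6.8] w 22.9
```

View pics/w2.png

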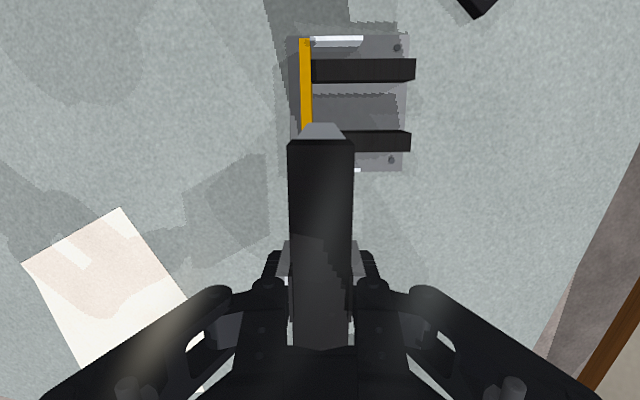

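```bash
python3 - <<'E'
from h import *
import json; p=json.load(open('w2.json')); print(np.array(p["extrinsics"])[:3,3])
ex=np.array([-np.cos(np.radians(13)),-np.sin(np.radians(13))]); ey=np.array([-ex[1],ex[0]]); H=np.array([489.3,-193.8])
for n,u,v,z in [("stopTop",312,45,61),("stopTop",313,122,61),("rU far",416,58,55),("rU far2",415,81,55),("rL far",411,131,55),("rL far2",410,152,55),("rU near",312,59,55),("rL near",355,151,55),("gU near",312,43,71),("gU far",363,41,71),("gL far low",361,170,71)]:
    X=onz("wrist",u,v,z,p); d=X[:2]-H; print(n,X.round(1),"frame rel stop",round(d@ex,1),round(d@ey,1))
E
```

```text
[ 499.2754635  -190.42263266  411.09115326]
stopTop [ 476.6 -132.2   61. ] frame rel stop -1.4 -62.9
stopTop [ 494.9 -209.5   61. ] frame rel stop -1.9 16.5
rU far [ 588.9 -118.1   55. ] frame rel stop -114.1 -51.3
rU far2 [ 595. -141.   55.] frame rel stop -114.8 -27.6
rL far [ 607.  -194.1   55. ] frame rel stop -114.6 26.8
rL far2 [ 613.3 -217.6   55. ] frame rel stop -115.4 51.1
rU near [ 479.2 -144.9   55. ] frame rel stop -1.2 -49.9
rL near [ 549.9 -231.1   55. ] frame rel stop -50.6 50.0
gU near [ 476.8 -132.    71. ] frame rel stop -1.7 -63.0
gU far [ 527.1 -118.5   71. ] frame rel stop -53.8 -64.9
gL far low [ 559.8 -248.7   71. ] frame rel stop -56.3 69.3
```

servo_tool(
  increments=[
    [0.5,0.04,0,0],
    [0.5,0.04,0,0],
    [0.5,0.05,0,0],
    [0.5,0.05,0,0],
    [0.5,0.04,0,0],
    [0,0,0,0],
    [0,0,0.5,0],
    [0,0,0.5,0],
    [0,0,0.5,0],
    [0,0,0.5,0],
    [0,0,0.4,0],
    [0,0,0.2,0],
    [0,0,0,0],
    [0,0,0,0],
  ],
)

```text
clock: 8.62
position: [507.6, -188.5, 263.6]
eef_rot: [1.955, 2.459, -0.0]
force: [0.9, -0.1, -5.6]
gripper_width: 22.4
gripper_force: 90.2
```

```bash
python3 -c "
from h import *
go(506.8,-189.7,13)"
```

```text
t 8.62 pos [ 507.6 -188.5  263.6] yaw 13.04 shift x,y mm [-1. -1.] spin cmd total 0.0005 F [ 0.9 -0.1 -5.6] w 22.4
```

servo_tool(
  increments=[
    [-0.03,-0.03,0.05,0],
    [0,0,0.05,0],
    [0,0,0.05,0],
    [0,0,0.05,0],
    [0,0,0,0],
    [0,0,0,0],
  ],
)

```text
clock: 9.12
position: [506.8, -189.7, 257.3]
eef_rot: [-1.955, -2.459, 0.0]
force: [0.1, -0.2, -6.9]
gripper_width: 22.6
gripper_force: 90.3
```

servo_tool(
  increments=[
    [0,0,0.03,0],
    [0,0,0.03,0],
    [0,0,0.03,0],
    [0,0,0,0],
    [0,0,0,0],
  ],
)

```text
clock: 9.53
position: [506.9, -189.8, 255.1]
eef_rot: [1.955, 2.459, 0.0]
force: [-0.8, 0.7, -4.1]
gripper_width: 23.1
gripper_force: 90.6
```

servo_tool(
  increments=[
    [0,0,0.03,0],
    [0,0,0,0],
    [0,0,0,0],
  ],
  force=40,
)

```text
clock: 9.78
position: [507.1, -189.8, 255.1]
eef_rot: [1.955, 2.458, 0.0]
force: [-2.3, 2.6, 2.8]
gripper_width: 22.7
gripper_force: 91.6
```

servo_tool(
  increments=[
    [0,0,0,0],
    [0,0,0,0],
    [0,0,0,0],
    [0,0,-0.1,0],
    [0,0,-0.1,0],
    [0,0,0,0],
  ],
  fingers=0.365,
)

```text
clock: 10.28
position: [507.2, -190.0, 260.9]
eef_rot: [1.954, 2.458, 0.0]
force: [-0.3, 0.3, -0.2]
gripper_width: 30.9
gripper_force: 0.0
```

```bash
python3 - <<'E'
from h import *
go(506.8,-189.7,13); im=snap("side","s3.png")
cv2.imwrite('pics/s3c.png',cv2.resize(im[60:260,300:460],(640,800),interpolation=cv2.INTER_CUBIC)[:600])
E
```

```text
t 10.28 pos [ 507.2 -190.   260.9] yaw 13.02 shift x,y mm [ 0.4 -0.4] spin cmd total 0.0002 F [-0.3  0.3 -0.2] w 30.9
```

View pics/s3c.png

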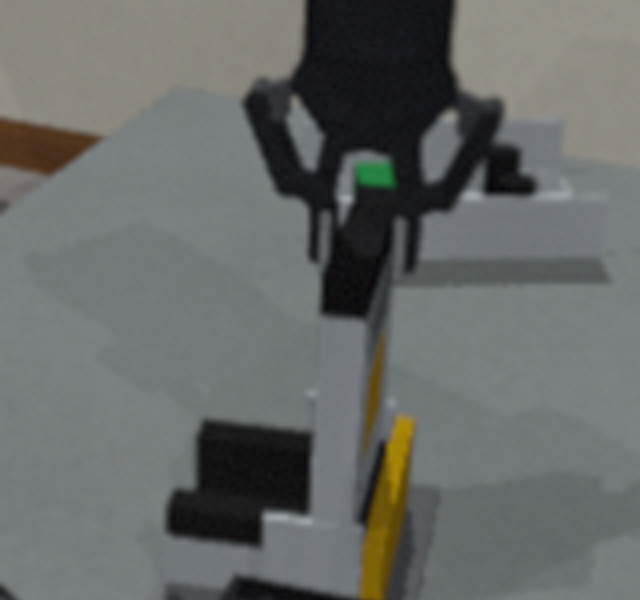

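servo_tool(
  increments=[
    [0,0.1,0,0],
    [0,0.1,0,0],
    [0,0.1,0,0],
    [0,0.1,0,0],
    [0,0.1,0.01,0],
    [0,0.1,0.01,0],
    [0,0.1,0.02,0],
    [0,0.1,0.02,0],
    [0,0.1,0.02,0],
    [0,0.1,0.03,0],
    [0,0.1,0.03,0],
    [0,0.1,0.03,0],
    [0,0.1,0.03,0],
    [0,0.1,0.03,0],
    [0,0.1,0.03,0],
    [0,0,0,0],
  ],
)

```text
clock: 11.67
position: [550.3, -179.9, 253.7]
eef_rot: [-1.953, -2.458, 0.005]
force: [-5.6, -0.4, 9.5]
gripper_width: 31.3
gripper_force: 25.6
```

```bash
python3 - <<'E'
from h import *
go(506.8,-189.7,13); im=snap("side","s4.png")
cv2.imwrite('pics/s4c.png',cv2.resize(im[80:230,300:460],(640,600),interpolation=cv2.INTER_CUBIC))
E
```

```text
t 11.67 pos [ 550.3 -179.9  253.7] yaw 13.05 shift x,y mm [  0.3 -44.6] spin cmd total 0.0005 F [-5.6 -0.4  9.5] w 31.3
```

View pics/s4c.png

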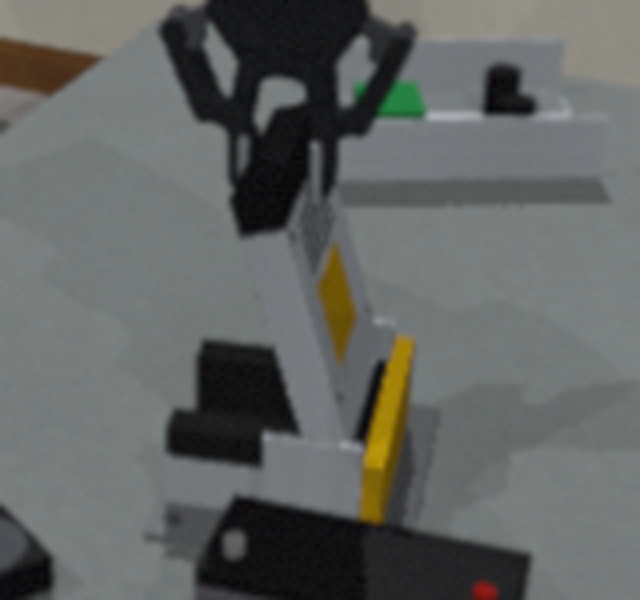

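servo_tool(
  increments=[
    [0,0,0.07,0],
    [0,0,0.07,0],
    [0,0.01,0.07,0],
    [0,0.01,0.07,0],
    [0,0.01,0.06,0],
    [0,0,0,0],
  ],
  fingers=0.65,
)

```text
clock: 12.22
position: [551.5, -179.3, 241.1]
eef_rot: [-1.955, -2.459, -0.0]
force: [-0.1, -0.2, 0.0]
gripper_width: 55.4
gripper_force: 0.4
```

servo_tool(
  increments=[
    [0,0.02,0.06,0],
    [0,0.02,0.06,0],
    [0,0.02,0.06,0],
    [0,0.02,0.06,0],
    [0,0.02,0.06,0],
    [0,0,0,0],
    [0,0,0,0],
  ],
  fingers=1.0,
)

```text
clock: 12.8
position: [554.7, -178.8, 233.1]
eef_rot: [1.955, 2.459, 0.0]
force: [0.9, 0.2, 1.0]
gripper_width: 85.6
gripper_force: 1.0
```

```bash
python3 - <<'E'
from h import *
go(506.8,-189.7,13); im=snap("side","s5.png")
cv2.imwrite('pics/s5c.png',cv2.resize(im[80:230,300:460],(640,600),interpolation=cv2.INTER_CUBIC))
E
```

```text
t 12.8 pos [ 554.7 -178.8  233.1] yaw 13.03 shift x,y mm [  0.1 -49.1] spin cmd total 0.0003 F [0.9 0.2 1. ] w 85.6
```

View pics/s5c.png

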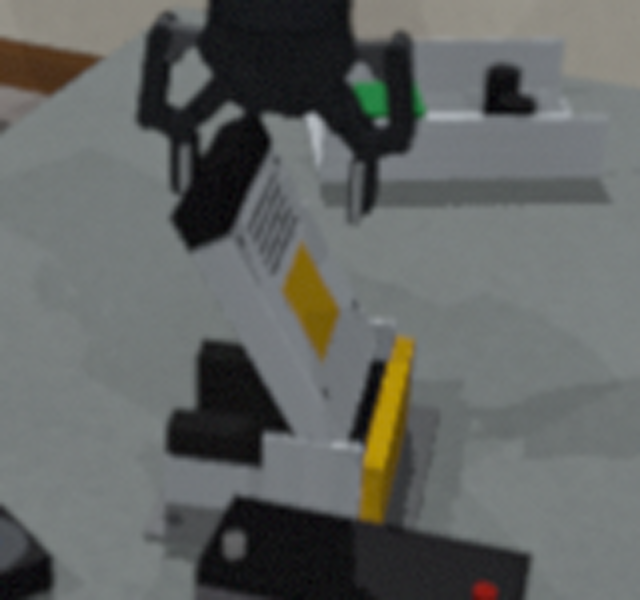

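```bash
python3 - <<'E'
import numpy as np
n=13; f=lambda p:np.array([11*np.sin(p)-43*np.cos(p),43*np.sin(p)])
for k in range(n):
    a,b=np.radians(90/n*np.array([k,k+1])); d=f(b)-f(a); p=a
    y=np.array([np.cos(p),-np.sin(p)]); x=np.array([np.sin(p),np.cos(p)]); print(np.round([d@x/30,d@y/30],2))
E
```

```text
[0.17 0.05]
[0.18 0.05]
[0.18 0.05]
[0.19 0.05]
[0.19 0.04]
[0.19 0.04]
[0.19 0.03]
[0.19 0.03]
[0.19 0.02]
[0.19 0.02]
[0.19 0.02]
[0.18 0.01]
[0.18 0.01]
```

servo_tool(
  increments=[
    [0.1,0,-0.05,0],
    [0.1,0,-0.05,0],
    [0.1,0,-0.05,0],
    [0.1,0,-0.05,0],
    [0.1,0,-0.06,0],
    [0,0,0,0],
  ],
)

```text
clock: 13.35
position: [551.0, -163.4, 241.0]
eef_rot: [-1.954, -2.46, -0.0]
force: [1.5, 0.5, 1.0]
gripper_width: 85.5
gripper_force: 0.6
```

servo_tool(
  increments=[
    [0.17,0.05,0,0.077],
    [0.18,0.05,0,0.077],
    [0.18,0.05,0,0.077],
    [0.19,0.05,0,0.077],
    [0.19,0.04,0,0.077],
    [0.19,0.04,0,0.077],
    [0.19,0.03,0,0.077],
    [0,0,0,0],
  ],
)

```text
clock: 14.02
position: [565.9, -127.2, 240.7]
eef_rot: [2.793, 1.437, 0.001]
force: [0.6, -1.8, 0.6]
gripper_width: 85.3
gripper_force: 0.6
```

servo_tool(
  increments=[
    [0.19,0.03,0,0.077],
    [0.19,0.02,0,0.077],
    [0.19,0.02,0,0.077],
    [0.19,0.02,0,0.077],
    [0.18,0.01,0,0.077],
    [0.18,0.01,0,0.077],
    [0,0,0,0],
  ],
)

```text
clock: 14.6
position: [594.2, -110.2, 240.7]
eef_rot: [3.121, 0.356, 0.001]
force: [1.2, -0.3, 0.2]
gripper_width: 85.2
gripper_force: 0.7
```

```bash
python3 - <<'E'
from h import *
go(506.8,-189.7,-77); im=snap("side","s6.png")
cv2.imwrite('pics/s6c.png',cv2.resize(im[80:230,300:460],(640,600),interpolation=cv2.INTER_CUBIC))
E
```

```text
t 14.6 pos [ 594.2 -110.2  240.7] yaw -76.98 shift x,y mm [-103.    57.7] spin cmd total 0.0002 F [ 1.2 -0.3  0.2] w 85.2
```

View pics/s6c.png

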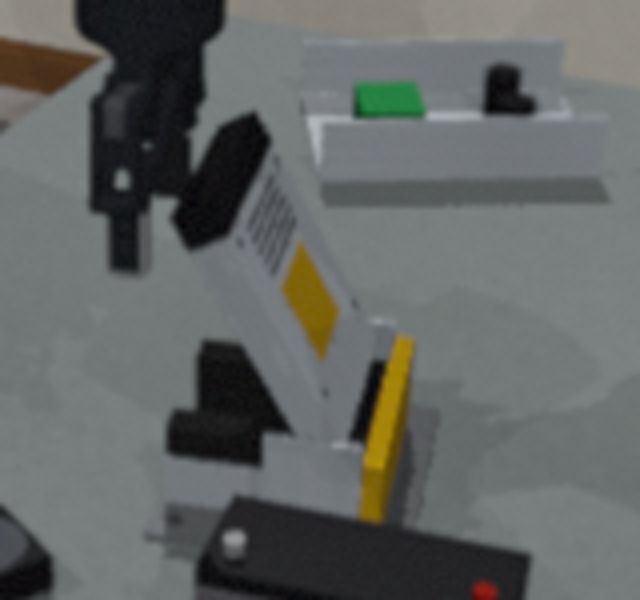

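servo_tool(
  increments=[
    [0,0.2,0.03,0],
    [0,0.2,0.03,0],
    [0,0.2,0.03,0],
    [0,0.2,0.03,0],
    [0,0.2,0.03,0],
    [0,0.2,0.03,0],
    [0,0.2,0.03,0],
    [0,0.2,0.03,0],
    [0,0.2,0.03,0],
    [0,0.12,0,0],
    [0,0,0,0],
  ],
)

```text
clock: 15.57
position: [606.7, -167.3, 232.3]
eef_rot: [3.121, 0.353, -0.0]
force: [0.3, 0.1, -0.2]
gripper_width: 85.1
gripper_force: 0.6
```

```bash
cat >> h.py <<'E'
A=np.array([np.cos(np.radians(13)),np.sin(np.radians(13)),0]); L=np.array([-A[1],A[0],0]); C=np.array([506.8,-189.7,0])
def label(S=None):
    im=read_camera("side"); hsv=cv2.cvtColor(im,cv2.COLOR_BGR2HSV); m=cv2.inRange(hsv,(15,120,70),(35,255,255)); m[:,:320]=0; m[:,430:]=0
    n,_,st,ce=cv2.connectedComponentsWithStats(m)
    for i in range(1,n):
        if st[i,4]>40: 
            o,d=ray("side",*ce[i]); X=o+d*((C-o)@L)/(d@L); a=(X-C)@A; z=X[2]-55
            print("blob",st[i,4],ce[i].round(1),"A",round(a,1),"z",round(z,1),end=" ")
            if S:
                r=np.hypot(S,24); 
                if abs(z)<r: th=np.arcsin(z/r)-np.arctan2(24,S); print("th",round(np.degrees(th),1),"heelA",round(a-S*np.cos(th)+24*np.sin(th),1),end="")
            print()
E
python3 - <<'E'
from h import *
go(506.8,-189.7,-77); label(80); label(90)
E
```

```text
t 15.57 pos [ 606.7 -167.3  232.3] yaw -77.11 shift x,y mm [-102.3   -0.4] spin cmd total -0.0012 F [ 0.3  0.1 -0.2] w 85.1
blob 194 [377.4 154.7] A 24.7 z 64.2 th 33.6 heelA -28.7
blob 348 [396.  187.9] A -23.0 z -18.0 th -29.1 heelA -104.5
blob 193 [377.4 154.8] A 24.6 z 64.1 th 28.5 heelA -43.0
blob 347 [396.  187.9] A -23.0 z -17.8 th -26.0 heelA -114.4
```

```bash
cat >> h.py <<'E'
from scipy.optimize import least_squares
def lab2(S=None,l=None):
    im=read_camera("side"); hsv=cv2.cvtColor(im,cv2.COLOR_BGR2HSV); m=cv2.inRange(hsv,(15,120,70),(35,255,255)); m[:,:320]=0; m[:,386:]=0
    n,_,st,ce=cv2.connectedComponentsWithStats(m); i=1+np.argmax(st[1:,4]); p=camera_params("side")
    f=lambda S,l,h,th: proj("side",C+A*(h+S*np.cos(th)-24*np.sin(th))+L*l+np.array([0,0,55+S*np.sin(th)+24*np.cos(th)]),p)-ce[i]
    if S is None: r=least_squares(lambda q:f(q[0],q[1],12,np.pi/3),[70,0]); print("S,l",r.x)
    else: r=least_squares(lambda q:f(S,l,q[0],q[1]),[0,.7]); print("heelA",r.x[0].round(1),"th",np.degrees(r.x[1]).round(1))
    print(ce[i].round(1),st[i,4])
E
python3 - <<'E'
from h import *
lab2()
E
```

```text
S,l [64.95589373  6.80326194]
[377.3 154.7] 195
```

servo_tool(
  increments=[
    [0.2,0,0.13,0],
    [0.2,0,0.13,0],
    [0.18,0,0.14,0],
    [0.18,0,0.14,0],
    [0.17,0,0.16,0],
    [0.17,0,0.16,0],
    [0,0,0,0],
    [0,0,0,0],
  ],
)

```text
clock: 16.38
position: [639.1, -158.7, 206.0]
eef_rot: [-3.121, -0.355, 0.001]
force: [2.7, 0.4, 0.9]
gripper_width: 85.1
gripper_force: 1.4
```

```bash
python3 - <<'E'
from h import *
go(506.8,-189.7,-77); lab2(65,6.8)
E
```

```text
t 16.38 pos [ 639.1 -158.7  206. ] yaw -77.04 shift x,y mm [-135.9    0.6] spin cmd total -0.0004 F [2.7 0.4 0.9] w 85.1
heelA 10.5 th 44.0
[369.8 156.1] 241
```

servo_tool(
  increments=[
    [0.16,0,0.17,0],
    [0.16,0,0.17,0],
    [0.14,0,0.18,0],
    [0.14,0,0.18,0],
    [0,0,0,0],
    [0,0,0,0],
  ],
)

```text
clock: 16.93
position: [655.9, -154.7, 184.3]
eef_rot: [-3.12, -0.354, 0.004]
force: [2.2, 0.8, -1.1]
gripper_width: 85.4
gripper_force: 1.1
```

```bash
python3 - <<'E'
from h import *
go(506.8,-189.7,-77); lab2(65,6.8)
E
```

```text
t 16.93 pos [ 655.9 -154.7  184.3] yaw -77.06 shift x,y mm [-153.2    0.8] spin cmd total -0.0007 F [ 2.2  0.8 -1.1] w 85.4
heelA 7.4 th 32.1
[365.7 158.5] 265
```

servo_tool(
  increments=[
    [-0.06,0,0,0],
    [-0.06,0,0,0],
    [-0.06,0,0,0],
    [-0.06,0,0,0],
    [-0.06,0,0,0],
    [-0.06,0,0,0],
    [0,0,0,0],
  ],
)

```text
clock: 17.57
position: [645.3, -157.5, 185.7]
eef_rot: [3.122, 0.354, -0.001]
force: [1.8, -0.2, -1.8]
gripper_width: 85.6
gripper_force: 1.0
```

```bash
python3 - <<'E'
from h import *
go(506.8,-189.7,-77); lab2(65,6.8)
E
```

```text
t 17.57 pos [ 645.3 -157.5  185.7] yaw -77.07 shift x,y mm [-142.2    0.4] spin cmd total -0.0008 F [ 1.8 -0.2 -1.8] w 85.6
heelA -2.9 th 32.6
[370.4 158.9] 262
```

servo_tool(
  increments=[
    [-0.05,0,0,0],
    [-0.05,0,0,0],
    [-0.05,0,0,0],
    [-0.05,0,0,0],
    [-0.05,0,0,0],
    [-0.05,0,0,0],
    [0,0,0,0],
    [0,0,0,0],
    [0,0,0,0],
    [0,0,0,0],
  ],
)

```text
clock: 18.45
position: [636.9, -159.4, 185.6]
eef_rot: [-3.121, -0.354, 0.0]
force: [1.7, 0.7, -1.2]
gripper_width: 85.4
gripper_force: 1.0
```

```bash
python3 - <<'E'
from h import *
go(506.8,-189.7,-77); lab2(65,6.8)
E
```

```text
t 18.45 pos [ 636.9 -159.4  185.6] yaw -77.07 shift x,y mm [-133.6    0.4] spin cmd total -0.0007 F [ 1.7  0.7 -1.2] w 85.4
heelA -11.9 th 32.3
[374.2 159.4] 261
```

servo_tool(
  increments=[
    [-0.04,0,0,0],
    [-0.03,0,0,0],
    [-0.03,0,0,0],
    [0,0,0,0],
    [0,0,0,0],
    [0,0,0,0],
  ],
)

```text
clock: 19.0
position: [634.4, -160.0, 186.2]
eef_rot: [3.121, 0.354, 0.002]
force: [3.2, 1.2, -0.1]
gripper_width: 85.6
gripper_force: 2.1
```

```bash
python3 - <<'E'
from h import *
go(506.8,-189.7,-77); lab2(65,6.8)
E
```

```text
t 19.0 pos [ 634.4 -160.   186.2] yaw -77.06 shift x,y mm [-131.     0.4] spin cmd total -0.0007 F [ 3.2  1.2 -0.1] w 85.6
heelA -13.8 th 32.6
[375.2 159.5] 261
```

servo_tool(
  increments=[
    [0.03,0,0.1,0],
    [0.04,0,0.11,0],
    [0.04,0,0.11,0],
    [0.04,0,0.11,0],
    [0,0,0,0],
    [0,0,0,0],
  ],
)

```text
clock: 19.55
position: [640.2, -158.6, 173.9]
eef_rot: [3.121, 0.354, 0.008]
force: [7.9, 3.2, 1.0]
gripper_width: 85.3
gripper_force: 4.2
```

```bash
python3 - <<'E'
from h import *
go(506.8,-189.7,-77); lab2(65,6.8)
E
```

```text
t 19.55 pos [ 640.2 -158.6  173.9] yaw -77.04 shift x,y mm [-137.     0.4] spin cmd total -0.0005 F [7.9 3.2 1. ] w 85.3
heelA -14.5 th 27.8
[373.5 160.7] 266
```

servo_tool(
  increments=[
    [0.05,0,0.12,0],
    [0.05,0,0.12,0],
    [0.04,0,0.12,0],
    [0.04,0,0.12,0],
    [0,0,0,0],
    [0,0,0,0],
  ],
)

```text
clock: 20.1
position: [646.0, -157.3, 159.8]
eef_rot: [3.121, 0.355, 0.01]
force: [9.3, 4.3, 1.3]
gripper_width: 85.6
gripper_force: 5.0
```

```bash
python3 - <<'E'
from h import *
go(506.8,-189.7,-77); lab2(65,6.8)
E
```

```text
t 20.1 pos [ 646.  -157.3  159.8] yaw -77.03 shift x,y mm [-143.     0.4] spin cmd total -0.0003 F [9.3 4.3 1.3] w 85.6
heelA -15.6 th 21.9
[371.7 162.4] 271
```

servo_tool(
  increments=[
    [0.03,0,0.12,0],
    [0.03,0,0.12,0],
    [0.03,0,0.12,0],
    [0.03,0,0.13,0],
    [0.02,0,0.12,0],
    [0,0,0,0],
  ],
)

```text
clock: 20.65
position: [651.2, -156.0, 141.6]
eef_rot: [3.121, 0.355, 0.015]
force: [14.2, 5.6, 0.1]
gripper_width: 85.2
gripper_force: 7.0
```

```bash
python3 - <<'E'
from h import *
go(506.8,-189.7,-77); lab2(65,6.8)
E
```

```text
t 20.65 pos [ 651.2 -156.   141.6] yaw -77.02 shift x,y mm [-148.3    0.4] spin cmd total -0.0002 F [14.2  5.6  0.1] w 85.2
heelA -16.2 th 15.5
[369.7 164.5] 271
```

servo_tool(
  increments=[
    [0.02,0,0.09,0],
    [0.02,0,0.09,0],
    [0.02,0,0.09,0],
    [0.01,0,0.09,0],
    [0.01,0,0.09,0],
    [0,0,0.09,0],
    [0,0,0,0],
  ],
)

```text
clock: 21.28
position: [654.2, -155.3, 125.8]
eef_rot: [3.121, 0.355, 0.019]
force: [16.3, 5.7, -0.6]
gripper_width: 85.7
gripper_force: 8.2
```

```bash
python3 - <<'E'
from h import *
go(506.8,-189.7,-77); lab2(65,6.8)
E
```

```text
t 21.28 pos [ 654.2 -155.3  125.8] yaw -77.02 shift x,y mm [-151.3    0.4] spin cmd total -0.0002 F [16.3  5.7 -0.6] w 85.7
heelA -16.5 th 9.9
[368.2 166.4] 270
```

servo_tool(
  increments=[
    [0.01,0,0.08,0],
    [0,0,0.08,0],
    [0.01,0,0.08,0],
    [0,0,0.08,0],
    [0,0,0.08,0],
    [0,0,0.06,0],
    [0,0,0,0],
  ],
)

```text
clock: 21.92
position: [655.5, -155.0, 112.4]
eef_rot: [3.121, 0.356, 0.022]
force: [18.2, 6.3, -1.7]
gripper_width: 85.5
gripper_force: 9.6
```

```bash
python3 - <<'E'
from h import *
go(506.8,-189.7,-77); lab2(65,6.8)
E
```

```text
t 21.92 pos [ 655.5 -155.   112.4] yaw -77.0 shift x,y mm [-152.7    0.4] spin cmd total -0.0 F [18.2  6.3 -1.7] w 85.5
heelA -17.2 th 4.9
[367.2 168.3] 265
```

servo_tool(
  increments=[
    [0,0,0.05,0],
    [0,0,0.05,0],
    [0,0,0.05,0],
    [0,0,0.05,0],
    [0,0,0.05,0],
    [0,0,0.05,0],
    [0,0,0.05,0],
    [0,0,0.05,0],
    [0,0,0.05,0],
    [0,0,0.05,0],
    [0,0,0,0],
    [0,0,0,0],
  ],
)

```text
clock: 22.97
position: [656.9, -154.6, 99.0]
eef_rot: [3.12, 0.355, 0.027]
force: [21.6, 9.1, 0.8]
gripper_width: 85.7
gripper_force: 0.0
```

```bash
python3 - <<'E'
from h import *
go(506.8,-189.7,-77); lab2(65,6.8)
E
```

```text
t 22.97 pos [ 656.9 -154.6   99. ] yaw -77.01 shift x,y mm [-154.2    0.4] spin cmd total -0.0001 F [21.6  9.1  0.8] w 85.7
heelA -17.5 th 0.2
[366.3 170.2] 259
```

servo_tool(
  increments=[
    [0,0,0.05,0],
    [0,0,0.05,0],
    [0,0,0,0],
    [0.05,0,0,0],
    [0.1,0,0,0],
    [0.3,0,0,0],
    [0.5,0,0,0],
    [0.5,0,0,0],
    [0,0,0,0],
    [0,0,-0.8,0],
    [0,0,-0.8,0],
    [0,0,-0.8,0],
    [0,0,-0.8,0],
    [0,0,-0.8,0],
    [0,0,0,0],
    [0,0,0,0],
  ],
)

```text
clock: 24.35
position: [693.2, -147.1, 213.8]
eef_rot: [3.12, 0.353, 0.002]
force: [-0.7, 0.5, -0.2]
gripper_width: 85.5
gripper_force: 0.0
```

```bash
python3 - <<'E'
from h import *
go(506.8,-189.7,-77); lab2(65,6.8)
a=snap("side","s9.png"); b=snap("top","t9.png")
a=cv2.resize(a[130:230,320:420],(400,400),interpolation=cv2.INTER_CUBIC); b=cv2.resize(b[145:245,355:455],(400,400),interpolation=cv2.INTER_CUBIC)
cv2.imwrite('pics/c9.png',np.hstack([a,b]))
E
```

```text
t 24.35 pos [ 693.2 -147.1  213.8] yaw -77.08 shift x,y mm [-191.2   -0.2] spin cmd total -0.0009 F [-0.7  0.5 -0.2] w 85.5
heelA -17.5 th -0.4
[366.2 170.4] 257
```

View pics/c9.png

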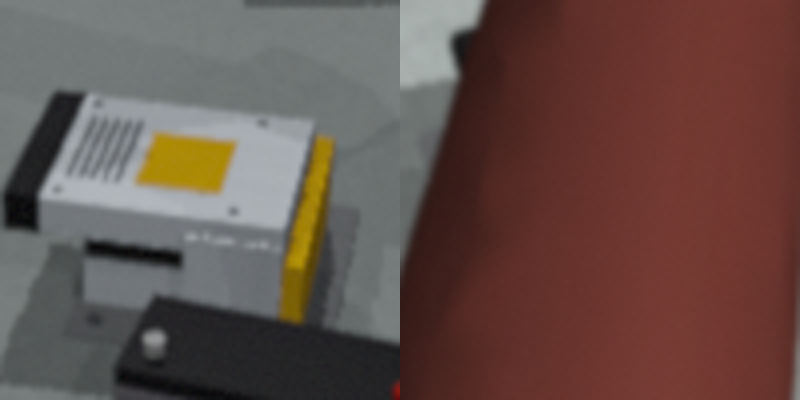

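The left crop shows the supply flat with its label up. It lies between the guides with its heel against the yellow stop (crop about (310,130) to (290,310)). In the right crop the arm hides the frame from the top camera.

```bash
python3 -c "
from station import ticket
print(ticket.close_job())"
```

```text
the job is handed in; nothing more can be done
None
```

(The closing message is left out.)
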